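# Load the analyser carrier in running order

## Task

Transfer the four reagent bottles from the bench rack to the analyser's carrier in running order: the bottle at the rack's left end, as you see it from the robot, goes into the well next to the carrier's red plug, and the others follow in the order they stand in the rack, towards the grey plug. Keep the bottles upright and lower each one to the floor of its well instead of dropping it; leave the small control vials where they stand in the rack.

Things in the scene. Friction and masses are not known exactly. Their poses are not given: they have to be found in the camera images.
- bottle_blue: loose full reagent bottle with blue screw cap: clear upright cylinder 40 mm wide, 86 mm tall, about 0.1 kg; grip its sides. Origin: centre of the underside, z up. Starts in the rear row of the bench rack, in one of four 48 mm holes 70 mm apart (row up to 0.2 rad from the y axis): underside 6 mm, rack top 30 mm, rack end plates 34 mm above the worktop.
- bottle_red: loose full reagent bottle with red screw cap: clear upright cylinder 40 mm wide, 86 mm tall, about 0.1 kg; grip its sides. Origin: centre of the underside, z up. Starts in the rear row of the bench rack, in one of four 48 mm holes 70 mm apart (row up to 0.2 rad from the y axis): underside 6 mm, rack top 30 mm, rack end plates 34 mm above the worktop.
- bottle_green: loose full reagent bottle with green screw cap: clear upright cylinder 40 mm wide, 86 mm tall, about 0.1 kg; grip its sides. Origin: centre of the underside, z up. Starts in the rear row of the bench rack, in one of four 48 mm holes 70 mm apart (row up to 0.2 rad from the y axis): underside 6 mm, rack top 30 mm, rack end plates 34 mm above the worktop.
- bottle_yellow: loose full reagent bottle with yellow screw cap: clear upright cylinder 40 mm wide, 86 mm tall, about 0.1 kg; grip its sides. Origin: centre of the underside, z up. Starts in the rear row of the bench rack, in one of four 48 mm holes 70 mm apart (row up to 0.2 rad from the y axis): underside 6 mm, rack top 30 mm, rack end plates 34 mm above the worktop.
- vial_blue: small control vial with blue screw cap, 22 mm wide, 56 mm tall, loose in the front row of the bench rack (a fixed aluminium rack, 142 by 308 mm; stands left or right of the carrier). Its axis is 74 mm nearer the robot than that of the blue-capped bottle's start place, its underside 6 mm above the worktop. Origin: centre of the underside, z up. Stays there.
- vial_red: small control vial with red screw cap, 22 mm wide, 56 mm tall, loose in the front row of the bench rack (a fixed aluminium rack, 142 by 308 mm; stands left or right of the carrier). Its axis is 74 mm nearer the robot than that of the red-capped bottle's start place, its underside 6 mm above the worktop. Origin: centre of the underside, z up. Stays there.
- vial_green: small control vial with green screw cap, 22 mm wide, 56 mm tall, loose in the front row of the bench rack (a fixed aluminium rack, 142 by 308 mm; stands left or right of the carrier). Its axis is 74 mm nearer the robot than that of the green-capped bottle's start place, its underside 6 mm above the worktop. Origin: centre of the underside, z up. Stays there.
- vial_yellow: small control vial with yellow screw cap, 22 mm wide, 56 mm tall, loose in the front row of the bench rack (a fixed aluminium rack, 142 by 308 mm; stands left or right of the carrier). Its axis is 74 mm nearer the robot than that of the yellow-capped bottle's start place, its underside 6 mm above the worktop. Origin: centre of the underside, z up. Stays there.
- carrier: fixed white block, 84 (x) by 350 (y) by 30 mm high, turned by up to 0.2 rad, a thin aluminium rail along each long side. Four empty round wells in its top along its y axis, at y = +105, +35, -35, -105 mm, x = 0; each 56 mm wide, dark floor 6 mm above the worktop (24 mm deep). Origin: centre of the underside, z up.
- start_plug: red round plug, 18 mm wide and high, fixed on the carrier's top on its centre line, 157 mm from its middle, at either its +y or its -y end (a grey plug is at the other end). It marks the carrier's first well, whose centre is 52 mm from it; the others follow at 122, 192, 262 mm. Origin: centre of the underside.

How it is judged:
At the end, for the whole second after the job is handed in: Each bottle stands upright (0.1 rad), released, at rest on its well's floor (centre within 12 mm, height within 5 mm); counted from the red plug, the bottles have the left-to-right order they had in the rack, which the vials of the same colours still show; vials unmoved (12 mm) and upright (((y of each of vial_red, vial_green, vial_yellow in the frame of vial_blue below 0 m and horizontal distance between bottle_blue and start_plug between 0.04 and 0.064 m) or (y of vial_red in the frame of vial_blue above 0 m and y of each of vial_green, vial_yellow in the frame of vial_blue below 0 m and horizontal distance between bottle_blue and start_plug between 0.11 and 0.134 m) or (y of each of vial_red, vial_yellow in the frame of vial_blue below 0 m and y of vial_green in the frame of vial_blue above 0 m and horizontal distance between bottle_blue and start_plug between 0.11 and 0.134 m) or (y of each of vial_red, vial_green in the frame of vial_blue below 0 m and y of vial_yellow in the frame of vial_blue above 0 m and horizontal distance between bottle_blue and start_plug between 0.11 and 0.134 m) or (y of each of vial_red, vial_green in the frame of vial_blue above 0 m and y of vial_yellow in the frame of vial_blue below 0 m and horizontal distance between bottle_blue and start_plug between 0.18 and 0.204 m) or (y of each of vial_red, vial_yellow in the frame of vial_blue above 0 m and y of vial_green in the frame of vial_blue below 0 m and horizontal distance between bottle_blue and start_plug between 0.18 and 0.204 m) or (y of vial_red in the frame of vial_blue below 0 m and y of each of vial_green, vial_yellow in the frame of vial_blue above 0 m and horizontal distance between bottle_blue and start_plug between 0.18 and 0.204 m) or (y of each of vial_red, vial_green, vial_yellow in the frame of vial_blue above 0 m and horizontal distance between bottle_blue and start_plug between 0.25 and 0.274 m)) and x of bottle_blue in the frame of carrier between -0.012 and 0.012 m and z of bottle_blue in the frame of carrier between 0.002 and 0.011 m and angle between each of bottle_blue, bottle_red, bottle_green, bottle_yellow's own z axis and vertical below 0.1 rad and linear speed of each of bottle_blue, bottle_red, bottle_green, bottle_yellow below 0.02 m/s and contact force between the fingers and bottle_blue below 0.1 N and distance of each of vial_blue, vial_red, vial_green, vial_yellow from where it was at the start of the episode below 0.012 m and angle between each of vial_blue, vial_red, vial_green, vial_yellow's own z axis and vertical below 0.2 rad and ((y of each of vial_blue, vial_green, vial_yellow in the frame of vial_red below 0 m and horizontal distance between bottle_red and start_plug between 0.04 and 0.064 m) or (y of vial_blue in the frame of vial_red above 0 m and y of each of vial_green, vial_yellow in the frame of vial_red below 0 m and horizontal distance between bottle_red and start_plug between 0.11 and 0.134 m) or (y of each of vial_blue, vial_yellow in the frame of vial_red below 0 m and y of vial_green in the frame of vial_red above 0 m and horizontal distance between bottle_red and start_plug between 0.11 and 0.134 m) or (y of each of vial_blue, vial_green in the frame of vial_red below 0 m and y of vial_yellow in the frame of vial_red above 0 m and horizontal distance between bottle_red and start_plug between 0.11 and 0.134 m) or (y of each of vial_blue, vial_green in the frame of vial_red above 0 m and y of vial_yellow in the frame of vial_red below 0 m and horizontal distance between bottle_red and start_plug between 0.18 and 0.204 m) or (y of each of vial_blue, vial_yellow in the frame of vial_red above 0 m and y of vial_green in the frame of vial_red below 0 m and horizontal distance between bottle_red and start_plug between 0.18 and 0.204 m) or (y of vial_blue in the frame of vial_red below 0 m and y of each of vial_green, vial_yellow in the frame of vial_red above 0 m and horizontal distance between bottle_red and start_plug between 0.18 and 0.204 m) or (y of each of vial_blue, vial_green, vial_yellow in the frame of vial_red above 0 m and horizontal distance between bottle_red and start_plug between 0.25 and 0.274 m)) and x of bottle_red in the frame of carrier between -0.012 and 0.012 m and z of bottle_red in the frame of carrier between 0.002 and 0.011 m and contact force between the fingers and bottle_red below 0.1 N and ((y of each of vial_blue, vial_red, vial_yellow in the frame of vial_green below 0 m and horizontal distance between bottle_green and start_plug between 0.04 and 0.064 m) or (y of vial_blue in the frame of vial_green above 0 m and y of each of vial_red, vial_yellow in the frame of vial_green below 0 m and horizontal distance between bottle_green and start_plug between 0.11 and 0.134 m) or (y of each of vial_blue, vial_yellow in the frame of vial_green below 0 m and y of vial_red in the frame of vial_green above 0 m and horizontal distance between bottle_green and start_plug between 0.11 and 0.134 m) or (y of each of vial_blue, vial_red in the frame of vial_green below 0 m and y of vial_yellow in the frame of vial_green above 0 m and horizontal distance between bottle_green and start_plug between 0.11 and 0.134 m) or (y of each of vial_blue, vial_red in the frame of vial_green above 0 m and y of vial_yellow in the frame of vial_green below 0 m and horizontal distance between bottle_green and start_plug between 0.18 and 0.204 m) or (y of each of vial_blue, vial_yellow in the frame of vial_green above 0 m and y of vial_red in the frame of vial_green below 0 m and horizontal distance between bottle_green and start_plug between 0.18 and 0.204 m) or (y of vial_blue in the frame of vial_green below 0 m and y of each of vial_red, vial_yellow in the frame of vial_green above 0 m and horizontal distance between bottle_green and start_plug between 0.18 and 0.204 m) or (y of each of vial_blue, vial_red, vial_yellow in the frame of vial_green above 0 m and horizontal distance between bottle_green and start_plug between 0.25 and 0.274 m)) and x of bottle_green in the frame of carrier between -0.012 and 0.012 m and z of bottle_green in the frame of carrier between 0.002 and 0.011 m and contact force between the fingers and bottle_green below 0.1 N and ((y of each of vial_blue, vial_red, vial_green in the frame of vial_yellow below 0 m and horizontal distance between bottle_yellow and start_plug between 0.04 and 0.064 m) or (y of vial_blue in the frame of vial_yellow above 0 m and y of each of vial_red, vial_green in the frame of vial_yellow below 0 m and horizontal distance between bottle_yellow and start_plug between 0.11 and 0.134 m) or (y of each of vial_blue, vial_green in the frame of vial_yellow below 0 m and y of vial_red in the frame of vial_yellow above 0 m and horizontal distance between bottle_yellow and start_plug between 0.11 and 0.134 m) or (y of each of vial_blue, vial_red in the frame of vial_yellow below 0 m and y of vial_green in the frame of vial_yellow above 0 m and horizontal distance between bottle_yellow and start_plug between 0.11 and 0.134 m) or (y of each of vial_blue, vial_red in the frame of vial_yellow above 0 m and y of vial_green in the frame of vial_yellow below 0 m and horizontal distance between bottle_yellow and start_plug between 0.18 and 0.204 m) or (y of each of vial_blue, vial_green in the frame of vial_yellow above 0 m and y of vial_red in the frame of vial_yellow below 0 m and horizontal distance between bottle_yellow and start_plug between 0.18 and 0.204 m) or (y of vial_blue in the frame of vial_yellow below 0 m and y of each of vial_red, vial_green in the frame of vial_yellow above 0 m and horizontal distance between bottle_yellow and start_plug between 0.18 and 0.204 m) or (y of each of vial_blue, vial_red, vial_green in the frame of vial_yellow above 0 m and horizontal distance between bottle_yellow and start_plug between 0.25 and 0.274 m)) and x of bottle_yellow in the frame of carrier between -0.012 and 0.012 m and z of bottle_yellow in the frame of carrier between 0.002 and 0.011 m and contact force between the fingers and bottle_yellow below 0.1 N); the robot touches nothing.
It fails at once if a bottle is tipped over or carried on its side (more than 35 degrees) (angle between any of bottle_blue, bottle_red, bottle_green, bottle_yellow's own z axis and vertical above 0.61 rad).
It fails at once if a small vial is taken out of its hole or shifted by more than 25 mm (distance of any of vial_blue, vial_red, vial_green, vial_yellow from where it was at the start of the episode above 0.025 m).
It fails at once if a bottle is dropped into the carrier: it falls into a well faster than 0.6 m/s ((z of bottle_blue in the frame of carrier below 0.03 m and x of bottle_blue in the frame of carrier between -0.03 and 0.03 m and y of bottle_blue in the frame of carrier between -0.14 and 0.14 m and linear speed of bottle_blue above 0.6 m/s) or (z of bottle_red in the frame of carrier below 0.03 m and x of bottle_red in the frame of carrier between -0.03 and 0.03 m and y of bottle_red in the frame of carrier between -0.14 and 0.14 m and linear speed of bottle_red above 0.6 m/s) or (z of bottle_green in the frame of carrier below 0.03 m and x of bottle_green in the frame of carrier between -0.03 and 0.03 m and y of bottle_green in the frame of carrier between -0.14 and 0.14 m and linear speed of bottle_green above 0.6 m/s) or (z of bottle_yellow in the frame of carrier below 0.03 m and x of bottle_yellow in the frame of carrier between -0.03 and 0.03 m and y of bottle_yellow in the frame of carrier between -0.14 and 0.14 m and linear speed of bottle_yellow above 0.6 m/s)).
It also fails if it takes over 99 s, if anything falls off the work surface, if the arm or the gripper's body presses on something with over 40 N, if the wrist force passes 120 N, or if a joint passes its speed limit or range.

## Robot

A 7-joint arm with a two-finger parallel gripper is mounted at the origin on a cart in front of the work surface, level with it; the furniture and walls round the work are solid. World frame = base frame: x ahead of the robot, y to its left, z up, the work surface at z = 0. Lengths are in m, angles in rad, forces in N, time in s.
With the tool pointing down it reaches from about 0.35 to 0.9 m from the base axis. Payload 8.1 kg.
Tool frame: the origin (TCP) lies midway between the tips of the shut fingers; the grasp point (between the pads) lies 19 mm behind it; z points along the fingers, y is the line along which they close (so a half turn about z gives the same grasp; the last joint's range is limited). The gripper opens to 92 mm and grips with 3 to 60 N. Pads are 19 mm wide; open, the fingers measure 130 mm over their backs; the gripper's body (75 mm by 190 mm) begins 47 mm behind the grasp point.
Start: joints at [1.082, 0.434, 0.025, 1.573, -0.012, 1.134, -0.075], TCP at [0.235, -0.579, 0.227] pointing down, gripper open.
Joint ranges: [-2.62, 2.62], [-0.44, 2.09], [-1.27, 1.32], [0.08, 2.57], [-1.32, 4.46], [0.12, 2], [-2.74, 2.74]. Speed limits (rad/s): [2.22, 2.22, 3.01, 3.01, 3.14, 3.14, 3.14].

## Interface

Orientations are given as a rotation vector (axis times angle).
In Python, from cell import arm gives the robot as it stands.
- The arm moves only by the tool send_rows, never from a script. Its argument "increments" is a list of rows, each a list of 3 entries, a list of its own where there are three numbers: the finger opening in cm, from 0 to 9.18, then the shift along the tool's x, y, z in cm, then the turn, a rotation vector about the tool's x, y, z in rad. A call has 1 to 5 rows; each row shifts and turns the commanded pose from where the row before left it, along the tool's axes as they then stand; what a row does not reach is not made up. A row lasts 1/10 s, in which the tool goes at most 50 mm and 8.59 degrees, less where a joint would pass 70% of its speed; a pose out of reach is approached as far as the arm can. A call is refused whole if a number of a shift passes 5 or a number of a turn 0.15, either way. A call with a gripper value outside its range is refused whole. The fingers move at their own pace and stop on an object; "force" is the grip in N (left out, the last holds). Time passes only in rows, so rows that do not move let the fingers close. It gives the time, the measured TCP pose, the force, the opening and the grip force at its end, in the units of the state.
- arm.observe(): the state, without advancing time (a new reading comes with each control period).
- arm.get_image(name): name is "scene" or "top" or "wrist"; returns the picture (384x512x3 uint8, red, green, blue); there is no depth.
- arm.camera_params(name): a dict with "camera_matrix" (3x3 intrinsics, pixels), "R" (3x3) and "t" (3): a world point X has camera coordinates R X + t. Camera axes: x right, y down, z forward; pixel columns grow to the right and rows downward; lengths in m; the calibration is good to about 2 mm. A picture is of the moment at which its call begins: read the wrist's pose just before it. camera_params takes no time and is no camera call; for the wrist camera it gives the pose at the moment of the call.
- arm.sign_off(): hands the job in; it is judged then, once.
The state is a dict: "clock": time; "joints": joint angles; "dq": joint speeds; "joint_efforts": joint torques, N m; "position": TCP position; "ee_rot": TCP orientation; "force": force on the tool from outside, world axes, zero at the start; "ft_torque": the same for the moment, N m; "width": opening from 0.0 (shut) to 1.0 (fully open); "gripper_force": force on a finger pad.
Only numpy, scipy, OpenCV 4.12 (cv2) and the standard library are available. Lean on these libraries where they do the work, as an engineer would, in place of code of your own. Each camera call takes 0.05 s, during which the arm holds its last target. There are 200 camera calls.

## Working session

There is one attempt and no reset: what is moved stays moved. The work goes in short steps, Python scripts to look and compute and a tool call to move; the robot and the scene stay as the last step left them, time stands still between calls to the robot, and variables do not carry over. Pictures are saved under pics/ and viewed, at most 14 in all, crops included, and the job is handed in when it is done.

Besides the shell and the picture viewer there is one more tool, called as name([rows], argument=value, ...), one row to a line, values as JSON. send_rows: Moves the arm, as the interface text tells. Its arguments: {"type":"object","properties":{"increments":{"type":"array"},"force":{"type":"number"}},"required":["increments"]}

```bash
mkdir -p pics; ls
python3 - <<'E'
from cell import arm
import cv2, numpy as np
for n in ("scene","top"):
    im=arm.get_image(n); cv2.imwrite(f"pics/{n}0.png",im[:,:,::-1])
    p=arm.camera_params(n); print(n,np.round(p["camera_matrix"],1).tolist(),np.round(p["R"],3).tolist(),np.round(p["t"],3).tolist())
print(arm.observe())
E
```

```text
pics
scene [[418.8, 0.0, 265.7], [0.0, 418.8, 193.8], [0.0, 0.0, 1.0]] [[0.964, 0.265, 0.009], [0.112, -0.378, -0.919], [-0.24, 0.887, -0.394]] [-0.457, -0.004, 1.345]
top [[347.7, 0.0, 254.8], [0.0, 347.7, 191.5], [0.0, 0.0, 1.0]] [[-0.015, -1.0, 0.014], [-0.983, 0.012, -0.183], [0.182, -0.016, -0.983]] [-0.017, 0.495, 1.089]
{'clock': 0.1, 'joints': array([ 1.08236862,  0.43517784,  0.02498425,  1.57399151, -0.01164128,
        1.13397782, -0.07511105]), 'dq': array([ 0.00021564, -0.0019329 ,  0.00085093, -0.00311848,  0.00061881,
        0.00051552,  0.00017074]), 'joint_efforts': array([ 2.88040021e-03, -6.69129610e+01,  9.87882838e-01, -3.15147972e+01,
       -6.05227333e-02,  3.72458319e-02,  7.19255218e-05]), 'position': array([ 0.23499487, -0.57865811,  0.22601395]), 'ee_rot': array([-3.08201149e+00, -6.01877966e-01,  5.71553099e-04]), 'force': array([-0.40439856, -0.32441338,  0.24268394]), 'ft_torque': array([ 0.02643722,  0.00945488, -0.00200438]), 'gripper_force': 0.0, 'width': 0.9989788361612233}
```

View pics/top0.png

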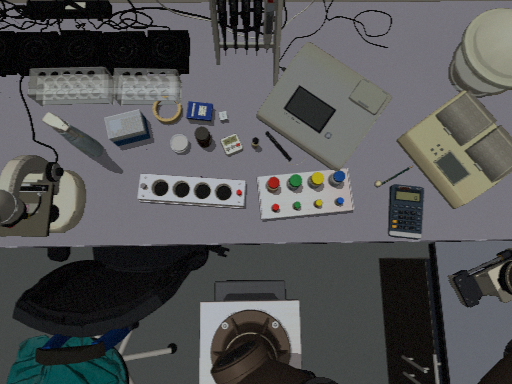

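View pics/scene0.png

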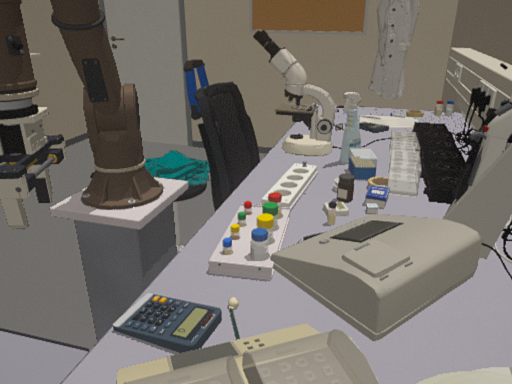

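The top view shows the rack with red, green, yellow and blue caps left to right at about (273,183), (295,181), (317,179) and (339,177), and the vials below them. The carrier is on the left, with wells at x = 160..223. One plug is at (143,186); the other is near (240,193) and looks red. The scene view shows the same order.

```bash
cat > h.py <<'E'
from cell import arm
import cv2, numpy as np
HUE={'red':[(0,8),(172,180)],'green':[(50,85)],'yellow':[(22,34)],'blue':[(103,118)]}
def cam(n):
    p=arm.camera_params(n); return [np.array(p[k]) for k in("camera_matrix","R","t")]
def ray(c,u,v):
    K,R,t=c; d=R.T@np.linalg.solve(K,[u,v,1.]); return -R.T@t,d
def onz(c,u,v,z):
    o,d=ray(c,u,v); return o+d*(z-o[2])/d[2]
def tri(r1,r2):
    A=np.c_[r1[1],-r2[1]]; s=np.linalg.lstsq(A,r2[0]-r1[0],rcond=None)[0]
    a=r1[0]+s[0]*r1[1]; b=r2[0]+s[1]*r2[1]; return (a+b)/2,np.linalg.norm(a-b)
def blobs(im,col,box,smin=120,vmin=60,amin=6):
    h=cv2.cvtColor(im,cv2.COLOR_RGB2HSV); m=np.zeros(h.shape[:2],np.uint8)
    for a,b in HUE[col]: m|=cv2.inRange(h,(a,smin,vmin),(b,255,255))
    x0,y0,x1,y1=box; k=np.zeros_like(m); k[y0:y1,x0:x1]=m[y0:y1,x0:x1]
    n,_,s,c=cv2.connectedComponentsWithStats(k)
    return sorted([(int(s[i,4]),s[i,:4].tolist(),c[i].round(1).tolist()) for i in range(1,n) if s[i,4]>=amin],reverse=True)
E
python3 - <<'E'
from h import *
t=cv2.imread('pics/top0.png')[:,:,::-1].copy(); s=cv2.imread('pics/scene0.png')[:,:,::-1].copy()
ct,cs=cam('top'),cam('scene')
for c in HUE:
    print(c,'top',blobs(t,c,(130,160,360,225))[:4],'\n   scene',blobs(s,c,(210,160,325,275))[:4])
    for b in blobs(t,c,(130,160,360,225))[:3]: print('   z92',onz(ct,*b[2],.092).round(3),'z62',onz(ct,*b[2],.062).round(3),'z48',onz(ct,*b[2],.048).round(3))
h=cv2.cvtColor(t,cv2.COLOR_RGB2GRAY)
m=np.zeros_like(h); m[172:205,146:236]=cv2.inRange(h,0,60)[172:205,146:236]
n,_,st,ce=cv2.connectedComponentsWithStats(m)
for i in range(1,n):
    if st[i,4]>40: print('well',st[i].tolist(),ce[i].round(1),onz(ct,*ce[i],.03).round(3))
big=cv2.resize(t[165:225,130:360],None,fx=3.4,fy=3.4,interpolation=cv2.INTER_CUBIC); b2=cv2.resize(s[155:275,205:325],None,fx=3.,fy=3.,interpolation=cv2.INTER_CUBIC)
o=np.zeros((big.shape[0]+b2.shape[0],big.shape[1],3),np.uint8); o[:big.shape[0]]=big; o[big.shape[0]:,:b2.shape[1]]=b2
cv2.imwrite('pics/crop0.png',o[:,:,::-1]); print(o.shape)
E
```

```text
red top [(100, [268, 177, 11, 12], [273.2, 182.4]), (37, [272, 204, 7, 7], [275.3, 206.9]), (20, [237, 190, 5, 5], [238.7, 191.9])] 
   scene [(106, [269, 192, 13, 11], [274.8, 196.8]), (46, [244, 201, 8, 8], [247.5, 204.2])]
   z92 [ 0.514 -0.081  0.092] z62 [ 0.521 -0.083  0.062] z48 [ 0.524 -0.084  0.048]
   z92 [ 0.437 -0.086  0.092] z62 [ 0.441 -0.088  0.062] z48 [ 0.443 -0.089  0.048]
   z92 [0.485 0.028 0.092] z62 [0.491 0.028 0.062] z48 [0.493 0.029 0.048]
green top [(109, [290, 175, 12, 11], [295.4, 180.1]), (27, [294, 202, 6, 6], [296.9, 204.5])] 
   scene [(83, [263, 202, 15, 8], [270.2, 205.3]), (25, [239, 212, 7, 7], [242.2, 214.2])]
   z92 [ 0.521 -0.151  0.092] z62 [ 0.527 -0.155  0.062] z48 [ 0.53  -0.157  0.048]
   z92 [ 0.443 -0.153  0.092] z62 [ 0.448 -0.157  0.062] z48 [ 0.45  -0.159  0.048]
yellow top [(137, [311, 172, 13, 13], [317.0, 178.2]), (34, [315, 200, 7, 6], [318.3, 202.5])] 
   scene [(218, [257, 213, 17, 16], [265.0, 220.4]), (69, [231, 224, 9, 9], [234.7, 227.9])]
   z92 [ 0.526 -0.22   0.092] z62 [ 0.533 -0.226  0.062] z48 [ 0.536 -0.229  0.048]
   z92 [ 0.449 -0.22   0.092] z62 [ 0.453 -0.226  0.062] z48 [ 0.455 -0.229  0.048]
blue top [(92, [334, 171, 11, 11], [339.1, 175.7]), (36, [337, 197, 7, 7], [339.8, 200.3])] 
   scene [(94, [252, 228, 15, 9], [259.1, 231.9]), (61, [223, 238, 9, 9], [227.1, 241.9])]
   z92 [ 0.533 -0.29   0.092] z62 [ 0.54  -0.298  0.062] z48 [ 0.544 -0.302  0.048]
   z92 [ 0.455 -0.288  0.092] z62 [ 0.459 -0.296  0.062] z48 [ 0.462 -0.299  0.048]
well [154, 182, 14, 14, 160] [160.5 188.2] [0.513 0.287 0.03 ]
well [175, 183, 14, 14, 163] [181.5 189.5] [0.507 0.218 0.03 ]
well [195, 184, 15, 15, 170] [202.2 191. ] [0.501 0.15  0.03 ]
well [216, 186, 15, 14, 168] [223.2 192.4] [0.496 0.081 0.03 ]
(564, 782, 3)
```

View pics/crop0.png

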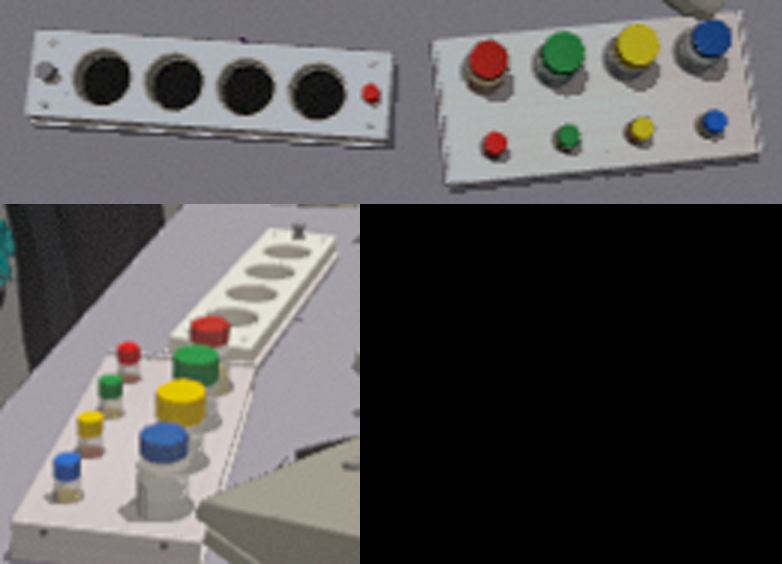

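The crop shows the red plug at the carrier's right end, (370,93), next to the rack, and the grey plug at the left end, (45,72). So the transfer goes red, green, yellow, blue, counted outward from the red plug. Next I check heights by triangulation and plan the approach.

```bash
cat >> h.py <<'E'
from scipy.spatial.transform import Rotation as Ro
def plan(x,y,z,yaw,step=4.5,start=None,show=True):
    """rows (cm, rad) from the present pose to tool-down pose with tool x at yaw"""
    if start is None:
        s=arm.observe(); p,R=np.array(s['position']),Ro.from_rotvec(s['ee_rot'])
    else: p,R=start
    g=np.array([x,y,z]); G=Ro.from_euler('z',yaw)*Ro.from_euler('x',np.pi)
    w=(R.inv()*G).as_rotvec(); n=int(np.ceil(max(np.linalg.norm(g-p)*100/step,np.linalg.norm(w)/.14,1)))
    rows=[]; q,Q=p.copy(),R
    for i in range(n):
        d=Q.inv().apply(p+(g-p)*(i+1)/n-q)*100; d=d.round(1) if n>1 and i<n-1 else d.round(2)
        t=(w/n).round(3); rows.append([d.tolist(),t.tolist()])
        q=q+Q.apply(d/100); Q=Q*Ro.from_rotvec(t)
    if show:
        print(f'-> {x:.3f} {y:.3f} {z:.3f}: n={n}')
        for r in rows: print('  ',r)
    return q,Q
E
python3 - <<'E'
from h import *
t=cv2.imread('pics/top0.png')[:,:,::-1].copy(); s=cv2.imread('pics/scene0.png')[:,:,::-1].copy()
ct,cs=cam('top'),cam('scene')
for c in HUE:
    for i in (0,1):
        P,e=tri(ray(ct,*blobs(t,c,(250,160,360,225))[i][2]),ray(cs,*blobs(s,c,(210,160,325,275))[i][2])); print(c,i,P.round(3),round(e,4))
print('cam top',(-ct[1].T@ct[2]).round(3)); print('device corner',tri(ray(ct,333,168),ray(cs,276,265)))
plan(.53,-.12,.28,1.66)
E
```

```text
red 0 [ 0.518 -0.081  0.083] 0.0042
red 1 [ 0.444 -0.088  0.055] 0.0043
green 0 [ 0.524 -0.151  0.09 ] 0.0047
green 1 [ 0.451 -0.157  0.058] 0.0056
yellow 0 [ 0.53  -0.221  0.083] 0.0037
yellow 1 [ 0.456 -0.227  0.055] 0.0036
blue 0 [ 0.536 -0.291  0.089] 0.0034
blue 1 [ 0.462 -0.297  0.055] 0.0036
cam top [ 0.288 -0.005  1.161]
device corner (array([ 0.57835285, -0.29232901,  0.01253338]), np.float64(0.0010490786929834431))
-> 0.530 -0.120 0.280: n=13
   [[3.4, -2.4, -0.4], [-0.0, -0.0, -0.098]]
   [[3.7, -2.1, -0.4], [-0.0, -0.0, -0.098]]
   [[3.8, -1.7, -0.4], [-0.0, -0.0, -0.098]]
   [[4.0, -1.3, -0.4], [-0.0, -0.0, -0.098]]
   [[4.1, -0.9, -0.5], [-0.0, -0.0, -0.098]]
   [[4.2, -0.5, -0.4], [-0.0, -0.0, -0.098]]
   [[4.2, -0.2, -0.4], [-0.0, -0.0, -0.098]]
   [[4.1, 0.3, -0.4], [-0.0, -0.0, -0.098]]
   [[4.2, 0.8, -0.4], [-0.0, -0.0, -0.098]]
   [[4.0, 1.1, -0.4], [-0.0, -0.0, -0.098]]
   [[3.9, 1.5, -0.4], [-0.0, -0.0, -0.098]]
   [[3.8, 1.9, -0.4], [-0.0, -0.0, -0.098]]
   [[3.54, 2.19, -0.46], [-0.0, -0.0, -0.098]]
```

send_rows([
  [9.1, [3.4, -2.4, -0.4], [0, 0, -0.098]],
  [9.1, [3.7, -2.1, -0.4], [0, 0, -0.098]],
  [9.1, [3.8, -1.7, -0.4], [0, 0, -0.098]],
  [9.1, [4.0, -1.3, -0.4], [0, 0, -0.098]],
  [9.1, [4.1, -0.9, -0.5], [0, 0, -0.098]],
], force=15)

```text
clock: 0.6
position: [0.3493, -0.401, 0.2475]
ee_rot: [-2.842, -1.337, 0.001]
force: [0.5, 0.5, 0.3]
width: 0.992
gripper_force: 0.0
```

send_rows([
  [5.6, [4.2, -0.5, -0.4], [0, 0, -0.098]],
  [5.6, [4.2, -0.2, -0.4], [0, 0, -0.098]],
  [5.6, [4.1, 0.3, -0.4], [0, 0, -0.098]],
  [5.6, [4.2, 0.8, -0.4], [0, 0, -0.098]],
  [5.6, [4.0, 1.1, -0.4], [0, 0, -0.098]],
])

```text
clock: 1.1
position: [0.4629, -0.2248, 0.2678]
ee_rot: [-2.433, -1.987, 0.0]
force: [1.0, -1.1, -0.5]
width: 0.627
gripper_force: 0.0
```

send_rows([
  [5.6, [3.9, 1.5, -0.4], [0, 0, -0.098]],
  [5.6, [3.8, 1.9, -0.4], [0, 0, -0.098]],
  [5.6, [3.5, 2.2, -0.5], [0, 0, -0.098]],
  [5.6, [0, 0, 0], [0, 0, 0]],
  [5.6, [0, 0, 0], [0, 0, 0]],
])

```text
clock: 1.6
position: [0.5303, -0.1199, 0.2804]
ee_rot: [-2.118, -2.319, 0.0]
force: [0.8, 0.0, -0.6]
width: 0.61
gripper_force: 0.0
```

Run:
```python
from h import *
s=arm.observe(); print(s['clock'],s['position'].round(4),s['ee_rot'].round(3),s['width'])
c=cam('wrist'); im=arm.get_image('wrist'); cv2.imwrite('pics/w1.png',im[:,:,::-1]); print((-c[1].T@c[2]).round(3)); print(c[0].round(1).tolist(),c[1].round(3).tolist())
for k in HUE:
    for b in blobs(im,k,(0,0,512,384),amin=60)[:3]: print(k,b,onz(c,*b[2],.092).round(4),onz(c,*b[2],.062).round(4))
```

```text
1.6 [ 0.5303 -0.1199  0.2804] [-2.118 -2.319  0.   ] 0.609712849929985
[ 0.525 -0.047  0.439]
[[284.7, 0.0, 253.1], [0.0, 284.7, 190.4], [0.0, 0.0, 1.0]] [[0.996, 0.09, -0.001], [0.087, -0.959, 0.27], [0.024, -0.269, -0.963]]
red (635, [233, 124, 28, 29], [246.5, 138.0]) [ 0.5199 -0.0796  0.092 ] [ 0.5194 -0.0824  0.062 ]
red (188, [184, 128, 15, 16], [190.8, 135.8]) [ 0.4531 -0.0831  0.092 ] [ 0.4468 -0.0862  0.062 ]
red (128, [232, 38, 12, 13], [237.8, 44.1]) [0.5017 0.0216 0.092 ] [0.4996 0.0276 0.062 ]
yellow (602, [233, 227, 28, 26], [246.3, 240.9]) [ 0.531  -0.2144  0.092 ] [ 0.5315 -0.2289  0.062 ]
blue (393, [235, 279, 24, 21], [246.7, 289.1]) [ 0.5377 -0.2879  0.092 ] [ 0.5388 -0.3088  0.062 ]
```

View pics/w1.png

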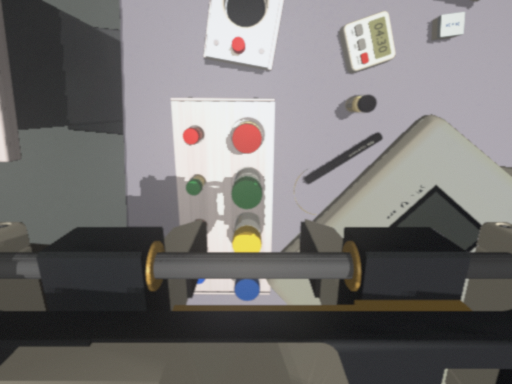

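The wrist view shows red (246,138), green (247,192), yellow (246,241) and blue (247,289) standing in the rack. The carrier's first well (245,8) and the red plug (238,44) are ahead of them. The pose-to-camera chain gives x about 5 mm greater than the top camera does, so I take a second, lower look to fix height and x.

send_rows([
  [5.6, [0.5, -1.1, 3.0], [0, 0, 0]],
  [5.6, [0, 0, 4.0], [0, 0, 0]],
  [5.6, [0, 0, 1.0], [0, 0, 0]],
  [5.6, [0, 0, 0], [0, 0, 0]],
  [5.6, [0, 0, 0], [0, 0, 0]],
])

```text
clock: 2.15
position: [0.5195, -0.1175, 0.202]
ee_rot: [2.121, 2.316, 0.001]
force: [-0.1, 0.3, 0.5]
width: 0.611
gripper_force: 0.0
```

Run:
```python
from h import *
s=arm.observe(); print(s['clock'],s['position'].round(4),s['ee_rot'].round(3))
c=cam('wrist'); im=arm.get_image('wrist'); cv2.imwrite('pics/w2.png',im[:,:,::-1]); print((-c[1].T@c[2]).round(4))
old={'red':(246.5,138.0),'redv':(190.8,135.8)}
for k in HUE:
    for b in blobs(im,k,(0,0,512,384),amin=60)[:3]: print(k,b,onz(c,*b[2],.092).round(4),onz(c,*b[2],.062).round(4),onz(c,*b[2],.048).round(4))
# first wrist view for triangulation: same orientation, shifted by the TCP shift
R=c[1]; C1=-R.T@c[2]+np.array([.5303,-.1199,.2804])-s['position']; c1=(c[0],R,-R@C1)
bl=blobs(im,'red',(0,0,512,384),amin=60)
for uv,i in ((old['red'],0),(old['redv'],1)): print(tri(ray(c,*bl[i][2]),ray(c1,*uv)))
```

```text
2.15 [ 0.5195 -0.1175  0.202 ] [2.121e+00 2.316e+00 1.000e-03]
[ 0.5143 -0.0446  0.3601]
red (1055, [238, 131, 36, 37], [255.6, 148.9]) [ 0.5199 -0.0793  0.092 ] [ 0.5206 -0.0831  0.062 ] [ 0.5209 -0.0849  0.048 ]
red (293, [175, 136, 20, 20], [184.7, 145.3]) [ 0.4535 -0.0817  0.092 ] [ 0.4467 -0.0858  0.062 ] [ 0.4435 -0.0878  0.048 ]
red (220, [237, 21, 15, 18], [243.9, 29.5]) [0.5011 0.0201 0.092 ] [0.4996 0.0273 0.062 ] [0.4989 0.0307 0.048 ]
yellow (500, [238, 278, 35, 19], [254.6, 286.0]) [ 0.5321 -0.2266  0.092 ] [ 0.5341 -0.247   0.062 ] [ 0.5351 -0.2565  0.048 ]
(array([ 0.5201649 , -0.08091063,  0.07943446]), np.float64(8.440740753257972e-05))
(array([ 0.44753114, -0.08567702,  0.06441593]), np.float64(0.0006883308581195705))
```

View pics/w2.png

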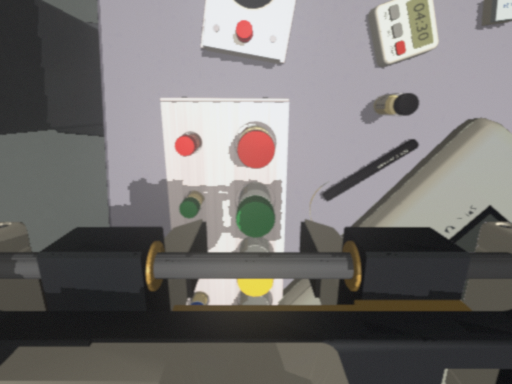

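The closer view puts the red cap at (256,149), which casts to (0.520, -0.080). Its vial at (185,145) is 73 mm nearer the robot, as it should be. The plug is at (244,30). I descend on red.

Run:
```python
from h import *
s=plan(.5195,-.080,.16,1.66)
s=plan(.5195,-.080,.038,1.66,step=4.2,start=s)
```

```text
-> 0.519 -0.080 0.160: n=2
   [[1.9, 0.1, 2.1], [0.001, 0.0, -0.001]]
   [[1.82, 0.18, 2.13], [0.001, 0.0, -0.001]]
-> 0.519 -0.080 0.038: n=3
   [[0.0, 0.0, 4.1], [0.0, 0.0, 0.0]]
   [[0.0, 0.0, 4.0], [0.0, 0.0, 0.0]]
   [[0.01, 0.0, 4.1], [0.0, 0.0, 0.0]]
```

send_rows([
  [5.6, [1.9, 0.1, 2.1], [0, 0, 0]],
  [5.6, [1.9, 0.2, 2.1], [0, 0, 0]],
  [5.6, [0, 0, 2.2], [0, 0, 0]],
  [5.6, [0, 0, 3.0], [0, 0, 0]],
  [5.6, [0, 0, 3.0], [0, 0, 0]],
])

```text
clock: 2.7
position: [0.5204, -0.0788, 0.0776]
ee_rot: [2.119, 2.315, 0.003]
force: [0.8, 0.1, 0.5]
width: 0.608
gripper_force: 0.0
```

send_rows([
  [5.6, [0, 0, 2.0], [0, 0, 0]],
  [5.6, [0, 0, 2.0], [0, 0, 0]],
  [5.6, [0, 0, 0], [0, 0, 0]],
  [3.5, [0, 0, 0], [0, 0, 0]],
  [3.5, [0, 0, 0], [0, 0, 0]],
])

```text
clock: 3.2
position: [0.5199, -0.0787, 0.0383]
ee_rot: [2.119, 2.316, 0.002]
force: [0.5, -0.1, 0.3]
width: 0.489
gripper_force: 0.0
```

send_rows([
  [3.5, [0, 0, 0], [0, 0, 0]],
  [3.5, [0, 0, 0], [0, 0, 0]],
  [3.5, [0, 0, 0], [0, 0, 0]],
])

```text
clock: 3.5
position: [0.5196, -0.0788, 0.0382]
ee_rot: [2.119, 2.316, 0.002]
force: [-0.2, -0.1, 8.6]
width: 0.433
gripper_force: 15.0
```

send_rows([
  [3.5, [0, 0, -1.0], [0, 0, 0]],
  [3.5, [0, 0, -2.5], [0, 0, 0]],
  [3.5, [0, 0, -3.5], [0, 0, 0]],
  [3.5, [0, 0, -3.0], [0, 0, 0]],
  [3.5, [0, 0, -2.0], [0, 0, 0]],
], force=20)

```text
clock: 4.0
position: [0.5191, -0.0785, 0.1599]
ee_rot: [2.119, 2.317, 0.003]
force: [1.8, -0.4, -1.6]
width: 0.433
gripper_force: 20.0
```

Run:
```python
from h import *
plan(.513,0.0,.160,1.49,step=3.3)
```

```text
-> 0.513 0.000 0.160: n=3
   [[2.6, 0.0, -0.0], [0.001, 0.0, 0.057]]
   [[2.6, -0.1, -0.0], [0.001, 0.0, 0.057]]
   [[2.66, -0.26, -0.02], [0.001, 0.0, 0.057]]
```

send_rows([
  [3.5, [2.6, 0, 0], [0, 0, 0.057]],
  [3.5, [2.6, -0.1, 0], [0, 0, 0.057]],
  [3.5, [2.6, -0.3, 0], [0, 0, 0.057]],
  [3.5, [0, 0, 0], [0, 0, 0]],
])

```text
clock: 4.4
position: [0.5116, 0.0036, 0.158]
ee_rot: [-2.306, -2.132, -0.003]
force: [0.5, -0.3, -1.3]
width: 0.431
gripper_force: 20.0
```

Run:
```python
from h import *
s=arm.observe(); print(s['position'].round(4),s['ee_rot'].round(3))
c=cam('wrist'); im=arm.get_image('wrist'); cv2.imwrite('pics/w3.png',im[:,:,::-1])
g=cv2.cvtColor(im,cv2.COLOR_RGB2GRAY)
for thr in (60,):
    m=cv2.inRange(g,0,thr); m[240:]=0; m[:,:150]=0; m[:,350:]=0
    for k in cv2.findContours(m,cv2.RETR_EXTERNAL,cv2.CHAIN_APPROX_NONE)[0]:
        if cv2.contourArea(k)>200:
            e=cv2.fitEllipse(k); print(np.round(e[0],1),np.round(e[1],1),'z30',onz(c,*e[0],.03).round(4),'z6',onz(c,*e[0],.006).round(4))
for b in blobs(im,'red',(0,0,512,384),amin=40)[:3]: print(b,onz(c,*b[2],.048).round(4),onz(c,*b[2],.04).round(4))
```

```text
[0.5116 0.0036 0.158 ] [-2.306 -2.132 -0.003]
[334.4 233.6] [12.4 37.8] z30 [ 0.597  -0.0592  0.03  ] z6 [ 0.6036 -0.0706  0.006 ]
[169.1 232.9] [13.7 49.3] z30 [ 0.4174 -0.0442  0.03  ] z6 [ 0.4089 -0.0543  0.006 ]
(2128, [211, 279, 85, 26], [252.9, 291.3]) [ 0.5036 -0.1119  0.048 ] [ 0.5032 -0.1175  0.04  ]
(515, [225, 239, 56, 13], [252.8, 246.3]) [ 0.5078 -0.0584  0.048 ] [ 0.5074 -0.0624  0.04  ]
(231, [228, 152, 17, 18], [236.2, 160.4]) [0.4991 0.0323 0.048 ] [0.4985 0.031  0.04  ]
```

View pics/w3.png

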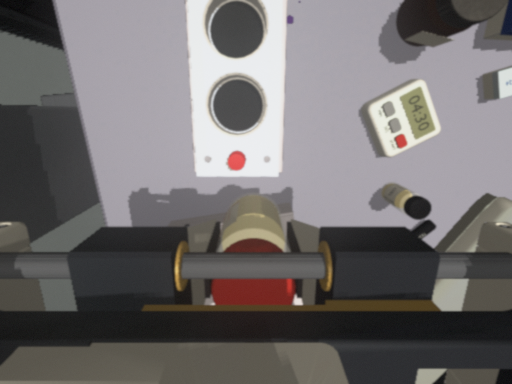

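The red bottle is held upright. Well 1 is at about (238,105), well 2 at (236,28) and the red plug at (236,160). I fit the rims next.

```bash
cat >> h.py <<'E'
def wells(im,c,box,ring=True):
    g=cv2.cvtColor(im,cv2.COLOR_RGB2GRAY); x0,y0,x1,y1=box; m=np.zeros_like(g); m[y0:y1,x0:x1]=cv2.inRange(g,0,190)[y0:y1,x0:x1]; out=[]
    for k in cv2.findContours(m,cv2.RETR_EXTERNAL,cv2.CHAIN_APPROX_NONE)[0]:
        if 800<cv2.contourArea(k)<6000:
            k=cv2.convexHull(k); e=cv2.fitEllipse(k); p=onz(c,*e[0],.03)
            d=np.mean(e[1])*np.linalg.norm(p+c[1].T@c[2])/c[0][0,0]; out.append((p.round(4),round(d,4),np.round(e[0],1)))
    return out
E
python3 - <<'E'
from h import *
im=cv2.imread('pics/w3.png')[:,:,::-1].copy(); c=cam('wrist')
g=cv2.cvtColor(im,cv2.COLOR_RGB2GRAY); print(g[104,195:280:3])
for w in wells(im,c,(198,0,276,145)): print(w)
plan(.500,.082,.16,1.49,step=3.5)
E
```

```text
[236 236 236 235 196 155 129  78  78  78  77  77  78  75  76  76  77  77
  77  77  79  77  84 161 215 237 237 236 236]
(array([0.5033, 0.0819, 0.03  ]), np.float64(0.0597), array([236.3, 103.4]))
(array([0.5091, 0.1511, 0.03  ]), np.float64(0.0697), array([235.5,  22.3]))
-> 0.500 0.082 0.160: n=3
   [[2.6, -0.6, -0.1], [0.0, -0.0, 0.001]]
   [[2.7, -0.6, -0.0], [0.0, -0.0, 0.001]]
   [[2.65, -0.61, -0.12], [0.0, -0.0, 0.001]]
```

send_rows([
  [3.5, [2.6, -0.5, 0], [0, 0, 0]],
  [3.5, [2.6, -0.5, 0], [0, 0, 0]],
  [3.5, [2.6, -0.5, 0], [0, 0, 0]],
  [3.5, [0, 0, 2.0], [0, 0, 0]],
  [3.5, [0, 0, 3.0], [0, 0, 0]],
])

```text
clock: 4.95
position: [0.5051, 0.0786, 0.1081]
ee_rot: [2.307, 2.128, 0.005]
force: [0.7, 0.1, -0.9]
width: 0.434
gripper_force: 20.0
```

send_rows([
  [3.5, [0, 0, 2.5], [0, 0, 0]],
  [3.5, [0, 0, 2.0], [0, 0, 0]],
  [3.5, [0, 0, 1.0], [0, 0, 0]],
  [3.5, [0, 0, 0.7], [0, 0, 0]],
  [3.5, [0, 0, 0], [0, 0, 0]],
])

```text
clock: 5.45
position: [0.5034, 0.0778, 0.0446]
ee_rot: [-2.311, -2.128, 0.001]
force: [0.0, -0.8, -0.6]
width: 0.433
gripper_force: 20.0
```

send_rows([
  [3.5, [0.5, 0, 0], [0, 0, 0]],
  [3.5, [0, 0, 0.4], [0, 0, 0]],
  [3.5, [0, 0, 0.2], [0, 0, 0]],
  [3.5, [0, 0, 0], [0, 0, 0]],
  [3.5, [0, 0, 0], [0, 0, 0]],
])

```text
clock: 5.95
position: [0.5038, 0.0832, 0.0388]
ee_rot: [2.311, 2.128, -0.0]
force: [0.3, 0.4, -1.1]
width: 0.43
gripper_force: 20.0
```

send_rows([
  [5.6, [0, 0, 0], [0, 0, 0]],
  [5.6, [0, 0, 0], [0, 0, 0]],
  [5.6, [0, 0, 0], [0, 0, 0]],
  [5.6, [0, 0, 0], [0, 0, 0]],
  [5.6, [0, 0, -2.0], [0, 0, 0]],
])

```text
clock: 6.45
position: [0.5023, 0.0828, 0.0572]
ee_rot: [-2.309, -2.127, 0.005]
force: [0.8, -0.5, 0.5]
width: 0.607
gripper_force: 0.0
```

send_rows([
  [5.6, [0, 0, -4.0], [0, 0, 0]],
  [5.6, [0, 0, -4.0], [0, 0, 0]],
  [5.6, [0, 0, -2.0], [0, 0, 0]],
  [5.6, [0, 0, 0], [0, 0, 0]],
  [5.6, [0, 0, 0], [0, 0, 0]],
])

```text
clock: 6.95
position: [0.5038, 0.083, 0.1587]
ee_rot: [2.311, 2.128, 0.0]
force: [-0.7, -0.4, -0.5]
width: 0.608
gripper_force: 0.0
```

Run:
```python
from h import *
s=arm.observe(); print(s['clock'],s['position'].round(4))
im=arm.get_image('top'); c=cam('top')
for k in HUE: print(k,[(b[0],onz(c,*b[2],.092).round(3)) for b in blobs(im,k,(130,160,360,225))[:3]])
plan(.5265,-.188,.19,1.66,step=4.5)
```

```text
6.95 [0.5038 0.083  0.1587]
red []
green [(112, array([ 0.521, -0.151,  0.092])), (28, array([ 0.443, -0.153,  0.092]))]
yellow [(135, array([ 0.526, -0.22 ,  0.092])), (34, array([ 0.449, -0.22 ,  0.092]))]
blue [(93, array([ 0.533, -0.29 ,  0.092])), (36, array([ 0.455, -0.288,  0.092]))]
-> 0.526 -0.188 0.190: n=7
   [[-3.8, 0.6, -0.5], [-0.0, 0.0, -0.024]]
   [[-3.9, 0.6, -0.4], [-0.0, 0.0, -0.024]]
   [[-3.8, 0.5, -0.5], [-0.0, 0.0, -0.024]]
   [[-3.9, 0.3, -0.4], [-0.0, 0.0, -0.024]]
   [[-3.9, 0.3, -0.5], [-0.0, 0.0, -0.024]]
   [[-3.9, 0.2, -0.4], [-0.0, 0.0, -0.024]]
   [[-3.84, 0.09, -0.5], [-0.0, 0.0, -0.024]]
```

send_rows([
  [5.6, [-3.8, 0.6, -0.5], [0, 0, -0.024]],
  [5.6, [-3.9, 0.6, -0.4], [0, 0, -0.024]],
  [5.6, [-3.8, 0.5, -0.5], [0, 0, -0.024]],
  [5.6, [-3.9, 0.3, -0.4], [0, 0, -0.024]],
  [5.6, [-3.9, 0.3, -0.5], [0, 0, -0.024]],
])

```text
clock: 7.5
position: [0.5192, -0.112, 0.1802]
ee_rot: [-2.176, -2.263, 0.003]
force: [0.8, 0.7, -0.3]
width: 0.611
gripper_force: 0.0
```

send_rows([
  [5.6, [-3.9, 0.2, -0.4], [0, 0, -0.024]],
  [5.6, [-3.8, 0.1, -0.5], [0, 0, -0.024]],
  [5.6, [0, 0, 0], [0, 0, 0]],
  [5.6, [0, 0, 0], [0, 0, 0]],
])

```text
clock: 7.9
position: [0.5262, -0.188, 0.1891]
ee_rot: [-2.125, -2.31, 0.002]
force: [0.6, 1.0, -0.0]
width: 0.608
gripper_force: 0.0
```

Run:
```python
from h import *
s=arm.observe(); print(s['clock'],s['position'].round(4),s['ee_rot'].round(3))
c=cam('wrist'); im=arm.get_image('wrist'); cv2.imwrite('pics/w4.png',im[:,:,::-1])
HUE['green']=[(50,90)]
for k in ('red','green'):
    for b in blobs(im,k,(0,0,512,384),amin=40,vmin=35)[:4]: print(k,b,onz(c,*b[2],.092).round(4),onz(c,*b[2],.062).round(4))
```

```text
7.9 [ 0.5262 -0.188   0.1891] [-2.125e+00 -2.310e+00  2.000e-03]
red (383, [166, 60, 21, 23], [176.0, 71.2]) [ 0.4545 -0.0892  0.092 ] [ 0.4465 -0.0861  0.062 ]
```

View pics/w4.png

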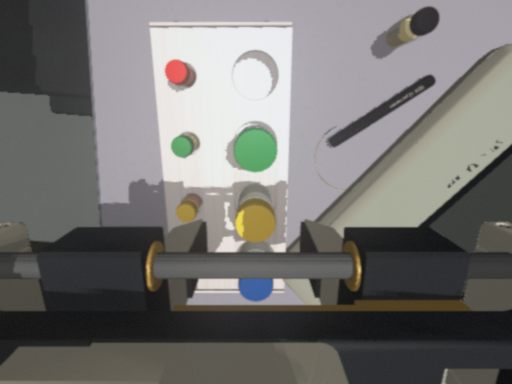

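The green cap is at (255,149), the emptied hole at (255,75), and the red vial stands undisturbed at (176,71). I cast the green cap and plan the descent.

Run:
```python
from h import *
c=cam('wrist'); print(onz(c,255.5,149.5,.092).round(4))
im=cv2.imread('pics/w4.png'); print(cv2.cvtColor(im,cv2.COLOR_BGR2HSV)[149,255])
plan(.5265,-.150,.15,1.66,step=4.5)
```

```text
[ 0.5263 -0.1472  0.092 ]
[ 66 110 174]
-> 0.526 -0.150 0.150: n=2
   [[1.8, 0.2, 2.0], [-0.001, -0.001, -0.002]]
   [[1.84, 0.13, 1.94], [-0.001, -0.001, -0.002]]
```

send_rows([
  [5.6, [1.8, 0.2, 2.0], [0, 0, 0]],
  [5.6, [1.9, 0.1, 1.9], [0, 0, 0]],
  [5.6, [0, 0, 2.2], [0, 0, 0]],
  [5.6, [0, 0, 3.0], [0, 0, 0]],
  [5.6, [0, 0, 3.0], [0, 0, 0]],
])

```text
clock: 8.45
position: [0.5268, -0.1479, 0.0685]
ee_rot: [-2.12, -2.318, -0.001]
force: [0.4, -0.6, -0.9]
width: 0.609
gripper_force: 0.0
```

send_rows([
  [5.6, [0, 0, 2.0], [0, 0, 0]],
  [5.6, [0, 0, 1.0], [0, 0, 0]],
  [5.6, [0, 0, 0], [0, 0, 0]],
  [5.6, [0, 0, 0], [0, 0, 0]],
])

```text
clock: 8.85
position: [0.5273, -0.1495, 0.0403]
ee_rot: [2.123, 2.316, 0.001]
force: [-1.1, 0.3, -1.1]
width: 0.612
gripper_force: 0.0
```

send_rows([
  [3.5, [0, 0, 0], [0, 0, 0]],
  [3.5, [0, 0, 0], [0, 0, 0]],
  [3.5, [0, 0, 0], [0, 0, 0]],
  [3.5, [0, 0, 0], [0, 0, 0]],
  [3.5, [0, 0, 0], [0, 0, 0]],
])

```text
clock: 9.35
position: [0.5274, -0.1504, 0.0405]
ee_rot: [2.123, 2.314, 0.001]
force: [-1.3, -0.2, 6.7]
width: 0.433
gripper_force: 20.0
```

send_rows([
  [3.5, [0, 0, -1.0], [0, 0, 0]],
  [3.5, [0, 0, -3.0], [0, 0, 0]],
  [3.5, [0, 0, -4.0], [0, 0, 0]],
  [3.5, [0, 0, -3.0], [0, 0, 0]],
  [3.5, [0, 0, -1.5], [0, 0, 0]],
])

```text
clock: 9.85
position: [0.5281, -0.1502, 0.1683]
ee_rot: [2.121, 2.312, 0.003]
force: [0.7, -1.0, -1.5]
width: 0.431
gripper_force: 20.0
```

Run:
```python
from h import *
s=plan(.5095,.152,.165,1.49,step=3.8)
```

```text
-> 0.509 0.152 0.165: n=8
   [[3.8, 0.1, 0.0], [0.001, 0.0, 0.021]]
   [[3.8, 0.0, 0.1], [0.001, 0.0, 0.021]]
   [[3.8, -0.1, 0.0], [0.001, 0.0, 0.021]]
   [[3.7, -0.1, 0.1], [0.001, 0.0, 0.021]]
   [[3.8, -0.2, -0.0], [0.001, 0.0, 0.021]]
   [[3.8, -0.3, 0.0], [0.001, 0.0, 0.021]]
   [[3.7, -0.4, 0.1], [0.001, 0.0, 0.021]]
   [[3.8, -0.48, 0.0], [0.001, 0.0, 0.021]]
```

send_rows([
  [3.5, [3.8, 0.1, 0], [0, 0, 0.021]],
  [3.5, [3.8, 0, 0.1], [0, 0, 0.021]],
  [3.5, [3.8, -0.1, 0], [0, 0, 0.021]],
  [3.5, [3.7, -0.1, 0.1], [0, 0, 0.021]],
  [3.5, [3.8, -0.2, 0], [0, 0, 0.021]],
])

```text
clock: 10.35
position: [0.5152, 0.0398, 0.1633]
ee_rot: [2.244, 2.199, 0.0]
force: [1.2, 1.1, -0.5]
width: 0.431
gripper_force: 20.0
```

send_rows([
  [3.5, [3.8, -0.3, 0], [0, 0, 0.021]],
  [3.5, [3.7, -0.4, 0.1], [0, 0, 0.021]],
  [3.5, [3.8, -0.5, 0], [0, 0, 0.021]],
  [3.5, [0, 0, 0], [0, 0, 0]],
  [3.5, [0, 0, 0], [0, 0, 0]],
])

```text
clock: 10.85
position: [0.5078, 0.153, 0.1622]
ee_rot: [2.308, 2.131, 0.0]
force: [-0.1, -0.4, -0.9]
width: 0.434
gripper_force: 20.0
```

Run:
```python
from h import *
s=arm.observe(); print(s['clock'],s['position'].round(4),s['ee_rot'].round(3))
c=cam('wrist'); im=arm.get_image('wrist'); cv2.imwrite('pics/w5.png',im[:,:,::-1])
for w in wells(im,c,(198,0,276,190)): print(w)
plan(.5095,.152,.0415,1.49,step=2.5)
```

```text
10.85 [0.5078 0.153  0.1622] [2.308 2.131 0.   ]
(array([0.506 , 0.1523, 0.03  ]), np.float64(0.0576), array([250.2, 183.4]))
(array([0.5145, 0.224 , 0.03  ]), np.float64(0.0591), array([252.9, 112.3]))
(array([0.5201, 0.2934, 0.03  ]), np.float64(0.0677), array([253. ,  33.5]))
(array([0.4636, 0.2114, 0.03  ]), np.float64(0.1546), array([203.1, 129.5]))
-> 0.509 0.152 0.042: n=5
   [[0.0, 0.0, 2.4], [0.0, 0.0, -0.0]]
   [[0.0, 0.1, 2.4], [0.0, 0.0, -0.0]]
   [[0.0, -0.0, 2.4], [0.0, 0.0, -0.0]]
   [[0.1, 0.0, 2.4], [0.0, 0.0, -0.0]]
   [[-0.04, 0.04, 2.45], [0.0, 0.0, -0.0]]
```

View pics/w5.png

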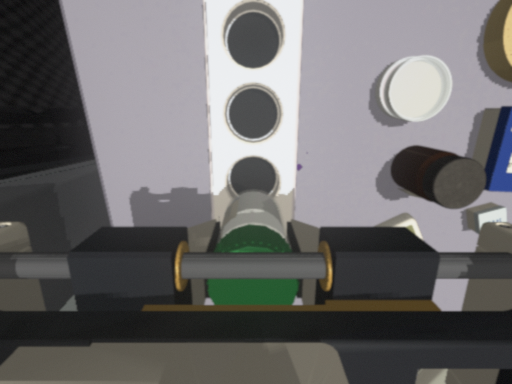

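Green is held upright over well 2. Wells 3 (253,112) and 4 (253,34) cast to (0.5145, 0.224) and (0.520, 0.293), which fits the 70 mm pitch.

send_rows([
  [3.5, [0, 0.1, 2.4], [0, 0, 0]],
  [3.5, [0, 0, 3.0], [0, 0, 0]],
  [3.5, [0, 0, 3.0], [0, 0, 0]],
  [3.5, [0, 0, 2.0], [0, 0, 0]],
  [3.5, [0, 0, 1.0], [0, 0, 0]],
])

```text
clock: 11.4
position: [0.5085, 0.1496, 0.0461]
ee_rot: [-2.313, -2.125, 0.005]
force: [-0.7, 0.2, -0.8]
width: 0.433
gripper_force: 20.0
```

send_rows([
  [3.5, [0, 0, 0.5], [0, 0, 0]],
  [3.5, [0, 0, 0], [0, 0, 0]],
  [3.5, [0, 0, 0], [0, 0, 0]],
])

```text
clock: 11.7
position: [0.5098, 0.1519, 0.0436]
ee_rot: [2.311, 2.127, 0.002]
force: [-0.6, -0.3, -0.6]
width: 0.431
gripper_force: 20.0
```

Position is good, and the bottle is about 3 mm above the floor. I lower it the rest, then release and lift.

send_rows([
  [3.5, [0, 0, 0.2], [0, 0, 0]],
  [3.5, [0, 0, 0], [0, 0, 0]],
  [3.5, [0, 0, 0], [0, 0, 0]],
])

```text
clock: 12.0
position: [0.5093, 0.152, 0.041]
ee_rot: [2.31, 2.128, 0.001]
force: [-0.4, -0.6, -0.2]
width: 0.431
gripper_force: 20.0
```

send_rows([
  [5.6, [0, 0, 0], [0, 0, 0]],
  [5.6, [0, 0, 0], [0, 0, 0]],
  [5.6, [0, 0, 0], [0, 0, 0]],
  [5.6, [0, 0, 0], [0, 0, 0]],
  [5.6, [0, 0, -2.0], [0, 0, 0]],
])

```text
clock: 12.5
position: [0.5076, 0.1512, 0.0591]
ee_rot: [-2.309, -2.127, 0.006]
force: [-0.1, 0.5, 0.8]
width: 0.611
gripper_force: 0.0
```

send_rows([
  [5.6, [0, 0, -4.0], [0, 0, 0]],
  [5.6, [0, 0, -4.0], [0, 0, 0]],
  [5.6, [0, 0, -2.0], [0, 0, 0]],
  [5.6, [0, 0, 0], [0, 0, 0]],
  [5.6, [0, 0, 0], [0, 0, 0]],
])

```text
clock: 13.0
position: [0.5091, 0.1517, 0.1607]
ee_rot: [2.311, 2.128, 0.001]
force: [-1.3, -0.6, 0.2]
width: 0.611
gripper_force: 0.0
```

Run:
```python
from h import *
s=plan(.533,-.258,.19,1.66,step=4.6)
```

```text
-> 0.533 -0.258 0.190: n=9
   [[-4.5, 0.6, -0.3], [0.0, 0.0, -0.019]]
   [[-4.5, 0.6, -0.4], [0.0, 0.0, -0.019]]
   [[-4.6, 0.5, -0.3], [0.0, 0.0, -0.019]]
   [[-4.5, 0.3, -0.3], [0.0, 0.0, -0.019]]
   [[-4.6, 0.3, -0.3], [0.0, 0.0, -0.019]]
   [[-4.5, 0.2, -0.4], [0.0, 0.0, -0.019]]
   [[-4.6, 0.2, -0.3], [0.0, 0.0, -0.019]]
   [[-4.5, -0.0, -0.3], [0.0, 0.0, -0.019]]
   [[-4.61, -0.06, -0.33], [0.0, 0.0, -0.019]]
```

send_rows([
  [5.6, [-4.5, 0.6, -0.3], [0, 0, -0.019]],
  [5.6, [-4.5, 0.6, -0.4], [0, 0, -0.019]],
  [5.6, [-4.6, 0.5, -0.3], [0, 0, -0.019]],
  [5.6, [-4.5, 0.3, -0.3], [0, 0, -0.019]],
  [5.6, [-4.6, 0.3, -0.3], [0, 0, -0.019]],
])

```text
clock: 13.5
position: [0.521, -0.0777, 0.1753]
ee_rot: [-2.204, -2.236, 0.003]
force: [1.1, -0.3, 0.2]
width: 0.611
gripper_force: 0.0
```

send_rows([
  [5.6, [-4.5, 0.2, -0.4], [0, 0, -0.019]],
  [5.6, [-4.6, 0.2, -0.3], [0, 0, -0.019]],
  [5.6, [-4.5, 0, -0.3], [0, 0, -0.019]],
  [5.6, [-4.6, -0.1, -0.3], [0, 0, -0.019]],
  [5.6, [0, 0, 0], [0, 0, 0]],
])

```text
clock: 14.0
position: [0.5305, -0.2661, 0.1876]
ee_rot: [-2.131, -2.308, 0.007]
force: [0.3, 0.1, -0.1]
width: 0.61
gripper_force: 0.0
```

Run:
```python
from h import *
s=arm.observe(); print(s['clock'],s['position'].round(4),s['ee_rot'].round(3))
c=cam('wrist'); im=arm.get_image('wrist'); cv2.imwrite('pics/w6.png',im[:,:,::-1])
for k in ('yellow','red','blue'):
    for b in blobs(im,k,(0,0,512,384),amin=40,smin=100)[:4]: print(k,b,onz(c,*b[2],.092).round(4),onz(c,*b[2],.062).round(4))
```

```text
14.0 [ 0.5305 -0.2661  0.1876] [-2.131 -2.308  0.007]
yellow (1524, [236, 118, 44, 44], [257.6, 139.7]) [ 0.5316 -0.218   0.092 ] [ 0.5322 -0.221   0.062 ]
yellow (364, [173, 127, 22, 22], [183.2, 137.4]) [ 0.4662 -0.2213  0.092 ] [ 0.459  -0.2246  0.062 ]
blue (820, [240, 200, 36, 31], [258.0, 215.4]) [ 0.538  -0.2889  0.092 ] [ 0.5393 -0.3002  0.062 ]
blue (247, [179, 196, 18, 18], [187.3, 204.7]) [ 0.4708 -0.2836  0.092 ] [ 0.4642 -0.2943  0.062 ]
```

View pics/w6.png

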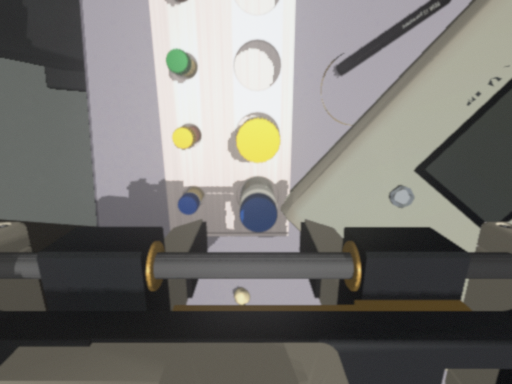

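The yellow cap at (258,140) casts to (0.532, -0.219); blue is at (258,215). The instrument's corner at (287,210) is close behind blue. I grip yellow diagonally, with the fingers parallel to the instrument's edge.

Run:
```python
from h import *
s=plan(.5325,-.219,.16,2.31,step=4.6)
```

```text
-> 0.532 -0.219 0.160: n=5
   [[0.8, 0.1, 0.6], [-0.001, -0.0, -0.131]]
   [[0.9, 0.2, 0.5], [-0.001, -0.0, -0.131]]
   [[0.8, 0.3, 0.6], [-0.001, -0.0, -0.131]]
   [[0.7, 0.4, 0.5], [-0.001, -0.0, -0.131]]
   [[0.69, 0.56, 0.56], [-0.001, -0.0, -0.131]]
```

send_rows([
  [5.6, [0.8, 0.1, 0.6], [0, 0, -0.131]],
  [5.6, [0.9, 0.2, 0.5], [0, 0, -0.131]],
  [5.6, [0.8, 0.3, 0.6], [0, 0, -0.131]],
  [5.6, [0.7, 0.4, 0.5], [0, 0, -0.131]],
  [5.6, [0.7, 0.5, 0.6], [0, 0, -0.131]],
])

```text
clock: 14.55
position: [0.5328, -0.2133, 0.1603]
ee_rot: [-1.251, -2.879, -0.001]
force: [-0.2, 0.1, -0.3]
width: 0.604
gripper_force: 0.0
```

send_rows([
  [5.6, [0, 0, 0], [0, 0, 0]],
  [5.6, [0, 0, 0], [0, 0, 0]],
  [5.6, [0, 0, 0], [0, 0, 0]],
])

```text
clock: 14.85
position: [0.5333, -0.2154, 0.1616]
ee_rot: [-1.266, -2.875, 0.0]
force: [-0.1, -0.9, 0.8]
width: 0.611
gripper_force: 0.0
```

Run:
```python
from h import *
print(arm.observe()['position'])
s=plan(.5325,-.219,.120,2.31,step=4.6)
```

```text
[ 0.53334043 -0.21537795  0.16158696]
-> 0.532 -0.219 0.120: n=1
   [[-0.21, -0.31, 4.16], [-0.0, -0.0, 0.002]]
```

send_rows([
  [5.6, [-0.2, -0.3, 1.2], [0, 0, 0]],
  [5.6, [0, 0, 3.0], [0, 0, 0]],
  [5.6, [0, 0, 3.0], [0, 0, 0]],
  [5.6, [0, 0, 3.0], [0, 0, 0]],
  [5.6, [0, 0, 1.9], [0, 0, 0]],
])

```text
clock: 15.35
position: [0.5311, -0.2192, 0.0379]
ee_rot: [-1.264, -2.873, 0.001]
force: [0.0, 0.2, -0.4]
width: 0.611
gripper_force: 0.0
```

send_rows([
  [5.6, [0, 0, 0], [0, 0, 0]],
  [5.6, [0, 0, 0], [0, 0, 0]],
  [5.6, [0, 0, 0], [0, 0, 0]],
])

```text
clock: 15.65
position: [0.5334, -0.2191, 0.0418]
ee_rot: [1.262, 2.875, 0.0]
force: [-0.0, 0.0, 0.5]
width: 0.609
gripper_force: 0.0
```

send_rows([
  [3.5, [0, 0, 0], [0, 0, 0]],
  [3.5, [0, 0, 0], [0, 0, 0]],
  [3.5, [0, 0, 0], [0, 0, 0]],
  [3.5, [0, 0, 0], [0, 0, 0]],
  [3.5, [0, 0, 0], [0, 0, 0]],
])

```text
clock: 16.15
position: [0.5329, -0.2191, 0.0414]
ee_rot: [1.262, 2.876, -0.0]
force: [-1.3, -1.0, 5.8]
width: 0.436
gripper_force: 20.0
```

send_rows([
  [3.5, [0, 0, -1.0], [0, 0, 0]],
  [3.5, [0, 0, -3.0], [0, 0, 0]],
  [3.5, [0, 0, -4.0], [0, 0, 0]],
  [3.5, [0, 0, -3.5], [0, 0, 0]],
  [3.5, [0, 0, -1.5], [0, 0, 0]],
])

```text
clock: 16.65
position: [0.534, -0.2187, 0.1748]
ee_rot: [1.26, 2.873, 0.001]
force: [1.3, -0.0, -1.9]
width: 0.432
gripper_force: 20.0
```

Run:
```python
from h import *
s=plan(.5148,.2225,.17,1.49,step=4.5)
```

```text
-> 0.515 0.223 0.170: n=10
   [[3.4, 2.8, 0.0], [0.0, 0.0, 0.083]]
   [[3.6, 2.6, 0.1], [0.0, 0.0, 0.083]]
   [[3.8, 2.3, 0.0], [0.0, 0.0, 0.083]]
   [[4.0, 1.9, 0.1], [0.0, 0.0, 0.083]]
   [[4.1, 1.6, 0.0], [0.0, 0.0, 0.083]]
   [[4.2, 1.2, 0.0], [0.0, 0.0, 0.083]]
   [[4.3, 0.9, 0.1], [0.0, 0.0, 0.083]]
   [[4.4, 0.5, 0.0], [0.0, 0.0, 0.083]]
   [[4.4, 0.2, 0.1], [0.0, 0.0, 0.083]]
   [[4.45, -0.2, 0.01], [0.0, 0.0, 0.083]]
```

send_rows([
  [3.5, [3.4, 2.8, 0], [0, 0, 0.083]],
  [3.5, [3.6, 2.6, 0.1], [0, 0, 0.083]],
  [3.5, [3.8, 2.3, 0], [0, 0, 0.083]],
  [3.5, [4.0, 1.9, 0], [0, 0, 0.083]],
  [3.5, [4.1, 1.6, 0], [0, 0, 0.083]],
])

```text
clock: 17.15
position: [0.5225, 0.004, 0.1704]
ee_rot: [1.832, 2.552, 0.0]
force: [0.4, 0.0, -0.2]
width: 0.433
gripper_force: 20.0
```

send_rows([
  [3.5, [4.2, 1.2, 0], [0, 0, 0.083]],
  [3.5, [4.3, 0.9, 0.1], [0, 0, 0.083]],
  [3.5, [4.4, 0.5, 0], [0, 0, 0.083]],
  [3.5, [4.4, 0.2, 0.1], [0, 0, 0.083]],
  [3.5, [4.4, -0.2, 0], [0, 0, 0.083]],
])

```text
clock: 17.65
position: [0.513, 0.2237, 0.1682]
ee_rot: [2.318, 2.12, 0.0]
force: [0.7, -0.4, -0.7]
width: 0.431
gripper_force: 20.0
```

send_rows([
  [3.5, [0, 0, 0], [0, 0, 0]],
  [3.5, [0, 0, 0], [0, 0, 0]],
  [3.5, [0, 0, 0], [0, 0, 0]],
])

```text
clock: 17.95
position: [0.5136, 0.2208, 0.1678]
ee_rot: [2.315, 2.123, -0.001]
force: [0.5, 0.2, -0.9]
width: 0.435
gripper_force: 20.0
```

Run:
```python
from h import *
c=cam('wrist'); im=arm.get_image('wrist')
for w in wells(im,c,(198,0,276,190)): print(w)
s=plan(.5148,.2225,.13,1.49,step=4.6)
```

```text
(array([0.5106, 0.2188, 0.03  ]), np.float64(0.0631), array([249.3, 183.2]))
(array([0.5202, 0.2939, 0.03  ]), np.float64(0.0591), array([252.1, 109.9]))
(array([0.497 , 0.3354, 0.03  ]), np.float64(0.1788), array([224.4,  67.5]))
-> 0.515 0.223 0.130: n=1
   [[0.22, 0.09, 3.78], [-0.0, 0.001, -0.007]]
```

Well 4 comes out at (0.520, 0.293), as before. I lower yellow into well 3.

send_rows([
  [3.5, [0.2, 0.1, 2.0], [0, 0, -0.007]],
  [3.5, [0, 0, 3.5], [0, 0, 0]],
  [3.5, [0, 0, 3.5], [0, 0, 0]],
  [3.5, [0, 0, 2.0], [0, 0, 0]],
  [3.5, [0, 0, 1.0], [0, 0, 0]],
])

```text
clock: 18.5
position: [0.5141, 0.2215, 0.0459]
ee_rot: [-2.309, -2.129, 0.005]
force: [0.1, 0.2, -0.8]
width: 0.432
gripper_force: 20.0
```

send_rows([
  [3.5, [0, 0, 0.2], [0, 0, 0]],
  [3.5, [0, 0, 0], [0, 0, 0]],
  [3.5, [0, 0, 0], [0, 0, 0]],
])

```text
clock: 18.8
position: [0.5156, 0.2241, 0.047]
ee_rot: [2.307, 2.131, 0.003]
force: [-0.8, -0.0, -1.0]
width: 0.43
gripper_force: 20.0
```

Position is good. The bottle needs about 5 mm more down.

send_rows([
  [3.5, [0, 0, 0.3], [0, 0, 0]],
  [3.5, [0, 0, 0.2], [0, 0, 0]],
  [3.5, [0, 0, 0], [0, 0, 0]],
  [3.5, [0, 0, 0], [0, 0, 0]],
])

```text
clock: 19.2
position: [0.5151, 0.224, 0.0413]
ee_rot: [2.307, 2.132, 0.002]
force: [-0.4, -1.3, 5.9]
width: 0.428
gripper_force: 20.0
```

send_rows([
  [5.6, [0, 0, 0], [0, 0, 0]],
  [5.6, [0, 0, 0], [0, 0, 0]],
  [5.6, [0, 0, 0], [0, 0, 0]],
  [5.6, [0, 0, 0], [0, 0, 0]],
  [5.6, [0, 0, -2.0], [0, 0, 0]],
])

```text
clock: 19.7
position: [0.5131, 0.2229, 0.0588]
ee_rot: [-2.306, -2.131, 0.007]
force: [0.8, 0.3, -0.3]
width: 0.606
gripper_force: 0.0
```

send_rows([
  [5.6, [0, 0, -4.0], [0, 0, 0]],
  [5.6, [0, 0, -4.0], [0, 0, 0]],
  [5.6, [0, 0, -2.0], [0, 0, 0]],
  [5.6, [0, 0, 0], [0, 0, 0]],
  [5.6, [0, 0, 0], [0, 0, 0]],
])

```text
clock: 20.2
position: [0.5146, 0.2237, 0.1606]
ee_rot: [2.307, 2.131, 0.0]
force: [-0.8, -0.4, -0.4]
width: 0.61
gripper_force: 0.0
```

Run:
```python
from h import *
s=plan(.539,-.325,.19,1.9,step=4.7)
```

```text
-> 0.539 -0.325 0.190: n=12
   [[-4.5, 0.6, -0.2], [0.0, 0.0, -0.034]]
   [[-4.6, 0.4, -0.3], [0.0, 0.0, -0.034]]
   [[-4.6, 0.2, -0.2], [0.0, 0.0, -0.034]]
   [[-4.5, 0.1, -0.3], [0.0, 0.0, -0.034]]
   [[-4.6, -0.0, -0.2], [0.0, 0.0, -0.034]]
   [[-4.6, -0.2, -0.3], [0.0, 0.0, -0.034]]
   [[-4.6, -0.4, -0.2], [0.0, 0.0, -0.034]]
   [[-4.5, -0.5, -0.3], [0.0, 0.0, -0.034]]
   [[-4.5, -0.7, -0.2], [0.0, 0.0, -0.034]]
   [[-4.5, -0.8, -0.2], [0.0, 0.0, -0.034]]
   [[-4.5, -1.0, -0.3], [0.0, 0.0, -0.034]]
   [[-4.43, -1.15, -0.23], [0.0, 0.0, -0.034]]
```

Run:
```python
from h import *
s=plan(.5385,-.2885,.17,2.7,step=4.6)
```

```text
-> 0.538 -0.288 0.170: n=12
   [[-4.2, 0.5, -0.1], [0.0, 0.0, -0.101]]
   [[-4.3, 0.1, -0.1], [0.0, 0.0, -0.101]]
   [[-4.3, -0.3, -0.0], [0.0, 0.0, -0.101]]
   [[-4.2, -0.7, -0.1], [0.0, 0.0, -0.101]]
   [[-4.1, -1.2, -0.1], [0.0, 0.0, -0.101]]
   [[-4.0, -1.6, -0.1], [0.0, 0.0, -0.101]]
   [[-3.7, -2.0, -0.0], [0.0, 0.0, -0.101]]
   [[-3.6, -2.3, -0.1], [0.0, 0.0, -0.101]]
   [[-3.3, -2.7, -0.1], [0.0, 0.0, -0.101]]
   [[-3.1, -3.0, -0.1], [0.0, 0.0, -0.101]]
   [[-2.7, -3.3, -0.1], [0.0, 0.0, -0.101]]
   [[-2.33, -3.58, -0.03], [0.0, 0.0, -0.101]]
```

send_rows([
  [5.6, [-4.2, 0.5, -0.1], [0, 0, -0.101]],
  [5.6, [-4.3, 0.1, -0.1], [0, 0, -0.101]],
  [5.6, [-4.3, -0.3, 0], [0, 0, -0.101]],
  [5.6, [-4.2, -0.7, -0.1], [0, 0, -0.101]],
  [5.6, [-4.1, -1.2, -0.1], [0, 0, -0.101]],
])

```text
clock: 20.7
position: [0.5237, 0.0085, 0.1631]
ee_rot: [-1.695, -2.643, 0.002]
force: [0.9, -0.0, 0.9]
width: 0.605
gripper_force: 0.0
```

send_rows([
  [5.6, [-4.0, -1.6, -0.1], [0, 0, -0.101]],
  [5.6, [-3.7, -2.0, 0], [0, 0, -0.101]],
  [5.6, [-3.6, -2.3, -0.1], [0, 0, -0.101]],
  [5.6, [-3.3, -2.7, -0.1], [0, 0, -0.101]],
  [5.6, [-3.1, -3.0, -0.1], [0, 0, -0.101]],
])

```text
clock: 21.2
position: [0.5339, -0.2046, 0.167]
ee_rot: [-0.981, -2.982, -0.0]
force: [0.7, -0.4, -0.6]
width: 0.608
gripper_force: 0.0
```

send_rows([
  [5.6, [-2.7, -3.3, -0.1], [0, 0, -0.101]],
  [5.6, [-2.3, -3.6, 0], [0, 0, -0.101]],
  [5.6, [0, 0, 0], [0, 0, 0]],
  [5.6, [0, 0, 0], [0, 0, 0]],
  [5.6, [0, 0, 0], [0, 0, 0]],
])

```text
clock: 21.7
position: [0.5379, -0.2868, 0.1686]
ee_rot: [-0.681, -3.065, -0.002]
force: [-0.5, 0.2, -0.7]
width: 0.61
gripper_force: 0.0
```

Run:
```python
from h import *
im=arm.get_image('wrist'); cv2.imwrite('pics/w7.png',im[:,:,::-1]); c=cam('wrist')
for b in blobs(im,'blue',(0,0,512,384),amin=40,smin=100)[:4]: print(b,onz(c,*b[2],.092).round(4))
s=plan(.5385,-.2885,.13,2.7,step=4.7)
```

```text
(1108, [231, 179, 38, 37], [249.4, 197.0]) [ 0.5373 -0.2888  0.092 ]
(419, [198, 109, 23, 23], [209.2, 120.2]) [ 0.4653 -0.2906  0.092 ]
-> 0.538 -0.288 0.130: n=1
   [[-0.12, -0.17, 3.9], [0.001, -0.001, 0.005]]
```

View pics/w7.png

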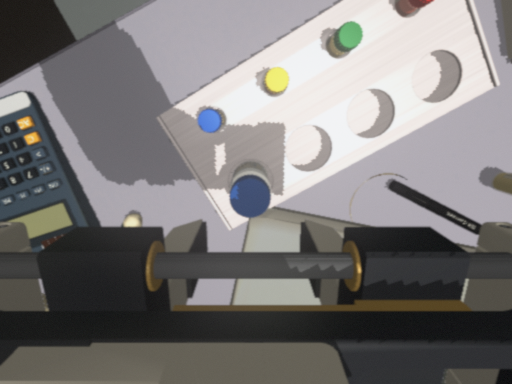

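The blue cap is at (249,197), which casts to (0.537, -0.289) and confirms the target. All four vials are upright, and the fingers clear both the vials and the instrument. I descend.

send_rows([
  [5.6, [-0.1, -0.2, 2.0], [0, 0, 0]],
  [5.6, [0, 0, 3.0], [0, 0, 0]],
  [5.6, [0, 0, 3.0], [0, 0, 0]],
  [5.6, [0, 0, 3.0], [0, 0, 0]],
  [5.6, [0, 0, 1.8], [0, 0, 0]],
])

```text
clock: 22.25
position: [0.5374, -0.2885, 0.0395]
ee_rot: [-0.679, -3.065, -0.001]
force: [0.3, 0.0, -0.1]
width: 0.61
gripper_force: 0.0
```

send_rows([
  [5.6, [0, 0, 0], [0, 0, 0]],
  [5.6, [0, 0, 0], [0, 0, 0]],
  [5.6, [0, 0, 0], [0, 0, 0]],
])

```text
clock: 22.55
position: [0.5395, -0.2902, 0.0432]
ee_rot: [0.681, 3.065, -0.0]
force: [0.6, -0.3, -0.0]
width: 0.613
gripper_force: 0.0
```

send_rows([
  [3.5, [0, 0, 0], [0, 0, 0]],
  [3.5, [0, 0, 0], [0, 0, 0]],
  [3.5, [0, 0, 0], [0, 0, 0]],
  [3.5, [0, 0, 0], [0, 0, 0]],
  [3.5, [0, 0, 0], [0, 0, 0]],
])

```text
clock: 23.05
position: [0.5387, -0.2908, 0.0424]
ee_rot: [0.682, 3.066, -0.001]
force: [-1.2, -0.6, 6.8]
width: 0.434
gripper_force: 20.0
```

send_rows([
  [3.5, [0, 0, -1.0], [0, 0, 0]],
  [3.5, [0, 0, -3.0], [0, 0, 0]],
  [3.5, [0, 0, -4.0], [0, 0, 0]],
  [3.5, [0, 0, -3.5], [0, 0, 0]],
  [3.5, [0, 0, -1.5], [0, 0, 0]],
])

```text
clock: 23.55
position: [0.5398, -0.2906, 0.1757]
ee_rot: [0.681, 3.062, -0.001]
force: [1.0, -0.7, -1.1]
width: 0.429
gripper_force: 20.0
```

Run:
```python
from h import *
s=plan(.5205,.2925,.172,1.49,step=4.5)
```

```text
-> 0.520 0.292 0.172: n=13
   [[2.0, 4.0, 0.0], [0.0, 0.0, 0.093]]
   [[2.4, 3.8, 0.0], [0.0, 0.0, 0.093]]
   [[2.8, 3.5, 0.1], [0.0, 0.0, 0.093]]
   [[3.0, 3.3, -0.0], [0.0, 0.0, 0.093]]
   [[3.4, 3.0, -0.0], [0.0, 0.0, 0.093]]
   [[3.6, 2.7, 0.0], [0.0, 0.0, 0.093]]
   [[3.8, 2.3, 0.0], [0.0, 0.0, 0.093]]
   [[4.1, 1.9, 0.1], [0.0, 0.0, 0.093]]
   [[4.2, 1.6, -0.0], [0.0, 0.0, 0.093]]
   [[4.3, 1.2, -0.0], [0.0, 0.0, 0.093]]
   [[4.5, 0.7, 0.0], [0.0, 0.0, 0.093]]
   [[4.4, 0.4, 0.0], [0.0, 0.0, 0.093]]
   [[4.51, -0.11, 0.06], [0.0, 0.0, 0.093]]
```

send_rows([
  [3.5, [2.0, 4.0, 0], [0, 0, 0.093]],
  [3.5, [2.4, 3.8, 0], [0, 0, 0.093]],
  [3.5, [2.8, 3.5, 0], [0, 0, 0.093]],
  [3.5, [3.0, 3.3, 0], [0, 0, 0.093]],
  [3.5, [3.4, 3.0, 0], [0, 0, 0.093]],
])

```text
clock: 24.05
position: [0.53, -0.0648, 0.1715]
ee_rot: [-1.376, -2.823, 0.001]
force: [0.4, 0.5, -0.4]
width: 0.433
gripper_force: 20.0
```

send_rows([
  [3.5, [3.6, 2.7, 0], [0, 0, 0.093]],
  [3.5, [3.8, 2.3, 0], [0, 0, 0.093]],
  [3.5, [4.1, 1.9, 0], [0, 0, 0.093]],
  [3.5, [4.2, 1.6, 0], [0, 0, 0.093]],
  [3.5, [4.3, 1.2, 0], [0, 0, 0.093]],
])

```text
clock: 24.55
position: [0.5233, 0.1594, 0.1714]
ee_rot: [-1.99, -2.431, 0.001]
force: [1.5, 0.1, -1.1]
width: 0.43
gripper_force: 20.0
```

send_rows([
  [3.5, [4.5, 0.7, 0], [0, 0, 0.093]],
  [3.5, [4.4, 0.4, 0], [0, 0, 0.093]],
  [3.5, [4.5, -0.1, 0], [0, 0, 0.093]],
  [3.5, [0, 0, 0], [0, 0, 0]],
  [3.5, [0, 0, 0], [0, 0, 0]],
])

```text
clock: 25.05
position: [0.5181, 0.2938, 0.1711]
ee_rot: [-2.3, -2.139, 0.002]
force: [0.1, 0.1, -1.7]
width: 0.431
gripper_force: 20.0
```

Run:
```python
from h import *
s=plan(.5205,.2925,.13,1.49,step=5)
```

```text
-> 0.520 0.292 0.130: n=1
   [[-0.11, 0.25, 4.11], [-0.001, 0.0, 0.008]]
```

send_rows([
  [3.5, [0, 0.2, 2.0], [0, 0, 0]],
  [3.5, [0, 0, 3.5], [0, 0, 0]],
  [3.5, [0, 0, 3.5], [0, 0, 0]],
  [3.5, [0, 0, 2.0], [0, 0, 0]],
  [3.5, [0, 0, 1.0], [0, 0, 0]],
])

```text
clock: 25.55
position: [0.5205, 0.2893, 0.0494]
ee_rot: [2.306, 2.133, -0.007]
force: [0.8, -0.3, -0.7]
width: 0.431
gripper_force: 20.0
```

send_rows([
  [3.5, [0, 0, 0.3], [0, 0, 0]],
  [3.5, [0, 0, 0], [0, 0, 0]],
  [3.5, [0, 0, 0], [0, 0, 0]],
  [3.5, [0, 0, 0], [0, 0, 0]],
])

```text
clock: 25.95
position: [0.5218, 0.2927, 0.0499]
ee_rot: [2.304, 2.135, 0.003]
force: [0.2, 0.1, -0.8]
width: 0.431
gripper_force: 20.0
```

send_rows([
  [3.5, [0, -0.1, 0.4], [0, 0, 0]],
  [3.5, [0, 0, 0.3], [0, 0, 0]],
  [3.5, [0, 0, 0], [0, 0, 0]],
  [3.5, [0, 0, 0], [0, 0, 0]],
])

```text
clock: 26.35
position: [0.5204, 0.2927, 0.0421]
ee_rot: [2.304, 2.135, 0.001]
force: [0.2, -1.0, 4.9]
width: 0.434
gripper_force: 20.0
```

send_rows([
  [5.6, [0, 0, 0], [0, 0, 0]],
  [5.6, [0, 0, 0], [0, 0, 0]],
  [5.6, [0, 0, 0], [0, 0, 0]],
  [5.6, [0, 0, 0], [0, 0, 0]],
  [5.6, [0, 0, -2.0], [0, 0, 0]],
])

```text
clock: 26.85
position: [0.5187, 0.2912, 0.0596]
ee_rot: [-2.304, -2.135, 0.007]
force: [-0.2, -0.5, 0.5]
width: 0.609
gripper_force: 0.0
```

send_rows([
  [5.6, [0, 0, -4.0], [0, 0, 0]],
  [5.6, [0, 0, -4.0], [0, 0, 0]],
  [5.6, [0, 0, -4.0], [0, 0, 0]],
  [5.6, [0, 0, -4.0], [0, 0, 0]],
  [5.6, [-4.0, 0, 0], [0, 0, 0]],
])

```text
clock: 27.35
position: [0.5183, 0.2597, 0.2277]
ee_rot: [-2.296, -2.143, -0.018]
force: [1.3, 0.8, -0.8]
width: 0.612
gripper_force: 0.0
```

send_rows([
  [5.6, [-4.5, 0, 0], [0, 0, 0]],
  [5.6, [-4.5, 0, 0], [0, 0, 0]],
  [5.6, [-4.5, 0, 0], [0, 0, 0]],
  [5.6, [-4.5, 0, 0], [0, 0, 0]],
  [5.6, [0, 0, 0], [0, 0, 0]],
])

```text
clock: 27.85
position: [0.5031, 0.0655, 0.2214]
ee_rot: [2.312, 2.123, -0.005]
force: [-0.5, -0.8, 0.6]
width: 0.613
gripper_force: 0.0
```

send_rows([
  [5.6, [0, 0, 0], [0, 0, 0]],
  [5.6, [0, 0, 0], [0, 0, 0]],
])

```text
clock: 28.05
position: [0.5034, 0.0743, 0.2219]
ee_rot: [-2.303, -2.137, -0.001]
force: [-0.1, 0.6, -0.2]
width: 0.608
gripper_force: 0.0
```

Run:
```python
from h import *
s=arm.observe(); print(s['clock'],s['position'].round(3))
c=cam('wrist'); im=arm.get_image('wrist'); cv2.imwrite('pics/w8.png',im[:,:,::-1])
for k in HUE: print(k,[(b[0],b[2],onz(c,*b[2],.092).round(4)) for b in blobs(im,k,(0,0,512,384),amin=60,smin=90)[:3]])
sc=arm.get_image('scene'); cv2.imwrite('pics/s8.png',cv2.resize(sc[140:280,200:330],None,fx=4,fy=4)[:,:,::-1])
```

```text
28.05 [0.503 0.074 0.222]
red [(922, [252.6, 174.6], array([0.5049, 0.0835, 0.092 ])), (268, [218.0, 296.4], array([ 0.4534, -0.0593,  0.092 ])), (171, [250.8, 206.3], array([0.5004, 0.0491, 0.092 ]))]
green [(1237, [252.5, 104.2], array([0.5101, 0.153 , 0.092 ]))]
yellow [(1658, [253.1, 21.8], array([0.516 , 0.2239, 0.092 ])), (147, [500.4, 4.4], array([0.736 , 0.2211, 0.092 ]))]
blue [(2550, [486.8, 75.2], array([0.7325, 0.1626, 0.092 ]))]
```

View pics/w8.png

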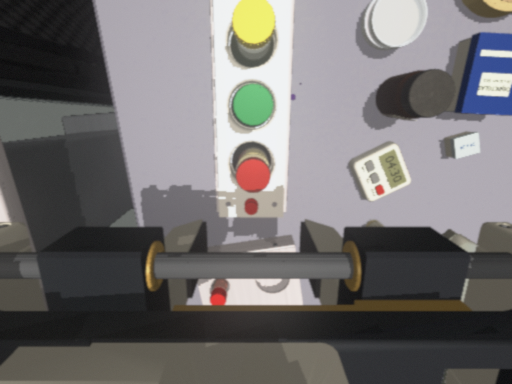

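View pics/s8.png

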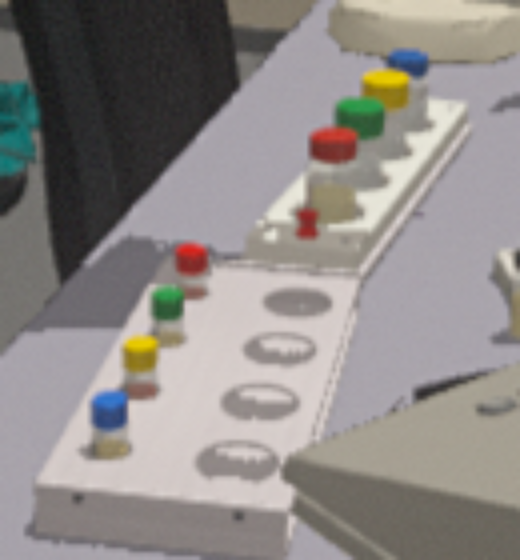

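The wrist view shows red (253,175) next to the red plug (251,206), then green (253,104) and yellow (253,22). They are at (0.505, 0.0835), (0.510, 0.153) and (0.516, 0.224), each within 2 mm of its well. The scene view shows all four bottles upright in the order red, green, yellow, blue, with blue at (408,62), and the vials in place. The gripper is open and clear, so I hand in.

```bash
python3 -c "
from cell import arm
print(arm.sign_off())"
```

```text
the job is handed in; nothing more can be done
None
```

I moved all four bottles to the carrier and handed the job in: red, green, yellow, blue counted from the red plug, all upright, vials undisturbed, at about 28 s on the clock (the hand-in returned no verdict).

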